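Card files in order of height

TASK

Line up the four small yellow card files on the wooden board in order of height, the tallest next to the steel bookend and the shortest farthest from it. Stand each one upright in the middle of its own grey pad, squared up with the pad, and do not knock any file over on the way.

Things in the scene. Friction and masses are not known exactly. Their poses are not given: they have to be found in the camera images.
- file_c: The tallest of four small yellow card files (upright miniature ring binders): 136 mm tall (z), 95 mm deep (x), 36 mm thick (y); loose, about 220 g, standing upright. Origin: centre of the underside. x points out of the spine (white label, ring hole), y across the thickness: pinch the two flat covers from above near the top.
- file_a: The second tallest of four small yellow card files (upright miniature ring binders): 120 mm tall (z), 84 mm deep (x), 36 mm thick (y); loose, about 170 g, standing upright. Origin: centre of the underside. x points out of the spine (white label, ring hole), y across the thickness: pinch the two flat covers from above near the top.
- file_d: The third tallest of four small yellow card files (upright miniature ring binders): 104 mm tall (z), 75 mm deep (x), 36 mm thick (y); loose, about 140 g, standing upright. Origin: centre of the underside. x points out of the spine (white label, ring hole), y across the thickness: pinch the two flat covers from above near the top.
- file_b: The shortest of four small yellow card files (upright miniature ring binders): 88 mm tall (z), 66 mm deep (x), 36 mm thick (y); loose, about 110 g, standing upright. Origin: centre of the underside. x points out of the spine (white label, ring hole), y across the thickness: pinch the two flat covers from above near the top.
- board: Fixed low wooden board, 140 mm (x) by 500 mm (y, the row's direction) by 20 mm high, that carries the four pads, the bookend and a desk stamp. Origin: centre of its underside, on the table; top face 20 mm above. It stays put, but lies elsewhere and turned a little at each start.
- pad1: One of four alike grey felt pads fixed on the board in a row along the board's y, 90 mm apart: 120 mm (x) by 60 mm (y) by 3 mm thick. Origin: centre of its underside; its top, on which a file stands, is 3 mm higher (23 mm above the table). The pads' names say nothing about their order in the row: it changes.
- pad2: One of four alike grey felt pads fixed on the board in a row along the board's y, 90 mm apart: 120 mm (x) by 60 mm (y) by 3 mm thick. Origin: centre of its underside; its top, on which a file stands, is 3 mm higher (23 mm above the table). The pads' names say nothing about their order in the row: it changes.
- pad3: One of four alike grey felt pads fixed on the board in a row along the board's y, 90 mm apart: 120 mm (x) by 60 mm (y) by 3 mm thick. Origin: centre of its underside; its top, on which a file stands, is 3 mm higher (23 mm above the table). The pads' names say nothing about their order in the row: it changes.
- pad4: One of four alike grey felt pads fixed on the board in a row along the board's y, 90 mm apart: 120 mm (x) by 60 mm (y) by 3 mm thick. Origin: centre of its underside; its top, on which a file stands, is 3 mm higher (23 mm above the table). The pads' names say nothing about their order in the row: it changes.
- bookend: Fixed dark steel bookend, an upright plate 100 mm (x) by 6 mm (y) by 100 mm high on a 50 mm wide foot, on the board at one end of the row (either end: it changes), 75 mm beyond the centre of the nearest pad. Origin: centre of its underside, on the board's top. At the row's other end stands a black desk stamp 66 mm high instead.
Things that resemble listed ones, but are neither listed nor needed, are in the scene too. Leave any pink look-alike of the file_c alone.

How it is judged:
By the outcome, as a careful person would: the job done as asked, in the order asked, and still so for the second after the job is handed in, with the robot touching nothing.
It also fails if it takes over 125 s, if anything falls off the work surface, if the arm or the gripper's body presses on something with over 40 N, if the wrist force passes 120 N, or if a joint passes its speed limit or range.

ROBOT

A 6-joint arm with a two-finger parallel gripper is mounted at the origin on the work surface. World frame = base frame: x ahead of the robot, y to its left, z up, the work surface at z = 0. Lengths are in m, angles in rad, forces in N, time in s.
With the tool pointing down it reaches from about 0.25 to 0.775 m from the base axis. Payload 8.9 kg.
Tool frame: the origin (TCP) lies midway between the tips of the shut fingers; the grasp point (between the pads) lies 19 mm behind it; x points along the fingers, z is the direction in which the jaws open and shut, and the axes are right-handed (so a half turn about x gives the same grasp; the last joint's range is limited). The gripper opens to 85 mm and grips with 20 to 120 N. Pads are 22 mm wide; open, the fingers measure 114 mm over their backs; the gripper's body (76 mm by 85 mm) begins 54 mm behind the grasp point. The pads swing forward as they close: fully open they stand 13 mm farther back than shut.
Start: joints at [-1.467, 0.291, -0.153, 1.127, 0, 1.431], TCP at [0.126, -0.51, 0.231] pointing down, gripper open.
Joint ranges: [-2.52, 2.52], [-0.91, 1.74], [-1.3, 1.37], [-1.96, 2.02], [-1.52, 1.47], [-3.14, 3.14]. Speed limits (rad/s): [2.22, 2.22, 2.79, 3.14, 3.14, 3.14].

INTERFACE

Orientations are given as [roll, pitch, yaw] about the fixed x, y, z axes, in that order (R = Rz(yaw) Ry(pitch) Rx(roll)).
In Python, from station import manip, viewer gives the robot as it stands.
- The arm moves only by the shell command python3 -m handwheel 'ROWS' [OPENING] [FORCE]. ROWS is JSON, one flat list of numbers, 6 for each row, row after row: the shift along the tool's x, y, z in units of 40 mm (1.0 is 40 mm), then the turn, a rotation vector about the tool's x, y, z in rad. A call has 1 to 20 rows; each row is the pose to reach, as a shift and turn from the pose commanded when the call began, along the tool's axes at that moment; what a row does not reach only later rows make up. A row lasts 1/12 s, in which the tool goes at most 41.7 mm and 7.16 degrees, less where a joint would pass 70% of its speed; a pose out of reach is approached as far as the arm can. A call with a gripper value outside its range is refused whole. OPENING is the closure, from 0 (fully open) to 1 (shut), set as the call begins (- or left out, the last holds). The fingers move at their own pace and stop on an object; FORCE is the grip in N (left out, the last holds). Time passes only in rows, so rows that repeat a pose let the fingers close. It gives the time, the measured TCP pose, the force and the opening at its end, in the units of the state.
- manip.state(): the state, without advancing time (a new reading comes with each control period).
- viewer.read_camera(name): name is "scene" or "side" or "wrist"; returns a dict with "image" (420x560x3 uint8, red, green, blue), "fx", "fy", "cx", "cy" (pixels), "k1" (the pictures are not rectified: a ray, as slopes to the right and down, at radius r is drawn at 1 + k1 r^2 times it, then the intrinsics apply), "pose" (4x4, takes a point from camera to world coordinates). Camera axes: x right, y down, z forward; pixel columns grow to the right and rows downward; lengths in m; the calibration is good to about 2 mm. A picture is of the moment at which its call begins. There is no depth.
- manip.sign_off(): hands the job in, once; it reports no verdict.
The state is a dict: "t": time; "joints": joint angles; "joint_velocities": joint speeds; "joint_torque": joint torques, N m; "ee_pos": TCP position; "orientation": TCP orientation; "ft_force": force on the tool from outside, world axes, zero at the start; "moment": the same for the moment, N m; "finger_gap": finger opening in m.
Only numpy, scipy, OpenCV 4.12 (cv2) and the standard library are available. Lean on these libraries where they do the work, as an engineer would, in place of code of your own. Each camera call takes 0.05 s, during which the arm holds its last target. There are 200 camera calls.

## Working session

There is one attempt and no reset: what is moved stays moved. The work goes in short steps, Python scripts to look and compute and a shell command to move; the robot and the scene stay as the last step left them, time stands still between calls to the robot, and variables do not carry over. Pictures are saved under pics/ and viewed, about 12 in all and at most 16, crops included, and the job is handed in when it is done.

```bash
ls; mkdir -p pics; python3 - <<'E'
from station import manip, viewer
import cv2, numpy as np
for n in ["scene","side","wrist"]:
    c=viewer.read_camera(n); cv2.imwrite(f"pics/{n}0.png",c["image"][:,:,::-1])
    print(n,c["fx"],c["fy"],c["cx"],c["cy"],c["k1"],np.round(c["pose"],3).tolist())
print(manip.state())
E
```

```text
pics
scene 421.53968197879004 421.53968197879004 278.19866886588574 207.18737122914277 0.0234670225884507 [[0.822, 0.385, -0.419, 0.924], [0.569, -0.534, 0.626, -0.591], [0.017, -0.753, -0.658, 0.76], [0.0, 0.0, 0.0, 1.0]]
side 542.5153285910982 542.5153285910982 274.9722924226793 203.90910616970382 -0.1944165808071945 [[-0.774, -0.396, 0.495, -0.356], [-0.633, 0.465, -0.619, 1.085], [0.015, -0.792, -0.61, 1.061], [0.0, 0.0, 0.0, 1.0]]
wrist 308.47294782442157 308.47294782442157 278.99847726530874 210.1913405152914 0.0020513841005988247 [[0.24, -0.934, -0.264, 0.195], [-0.971, -0.231, -0.065, -0.492], [-0.0, 0.272, -0.962, 0.375], [0.0, 0.0, 0.0, 1.0]]
{'t': 0.15, 'joints': array([-1.46730429e+00,  2.91181650e-01, -1.53889537e-01,  1.12670736e+00,
       -2.17200936e-05,  1.43147481e+00]), 'joint_velocities': array([-0.0003717 , -0.00119063,  0.0026885 ,  0.00036202, -0.00017554,
       -0.00021438]), 'joint_torque': array([ 1.08054617e-03, -5.37369668e+01,  3.31520677e+01,  1.14861358e-02,
       -1.75056198e-04,  1.56400290e-05]), 'ee_pos': array([ 0.12618204, -0.50929501,  0.23087191]), 'orientation': array([3.02438078, 1.56981387, 1.69639802]), 'ft_force': array([-0.05558717,  0.29517097, -0.62128645]), 'moment': array([0.00679177, 0.0181616 , 0.00161267]), 'finger_gap': 0.08533081360126168}
```

View pics/scene0.png

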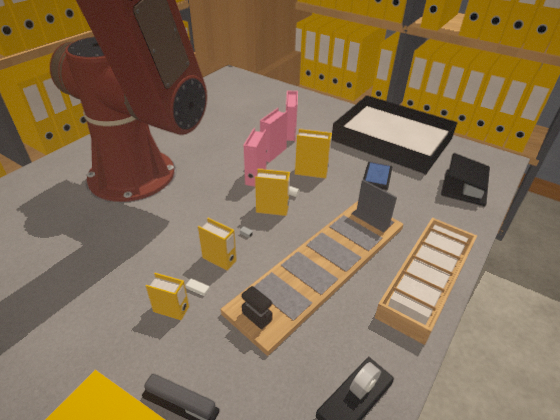

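View pics/side0.png

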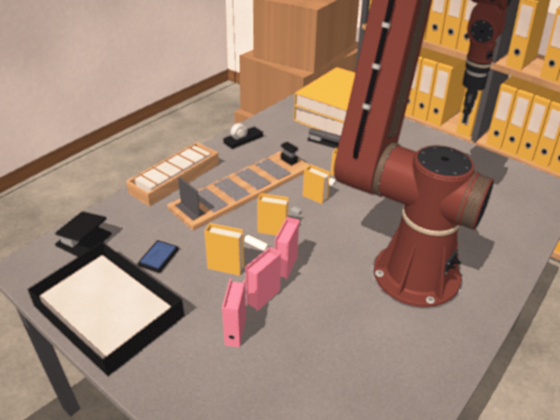

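The scene view shows four yellow files at about (313,155), (273,193), (218,245) and (168,297), and three pink look-alikes at (257,158), (273,135) and (292,115). The bookend is at the board's far end (377,205) and the stamp at its near end (257,305). Next I'll enlarge crops to measure them.

```bash
python3 - <<'E'
import cv2
im=cv2.imread("pics/scene0.png")
def crop(x0,y0,x1,y1,s,f):
    c=cv2.resize(im[y0:y1,x0:x1],None,fx=s,fy=s,interpolation=cv2.INTER_CUBIC)
    for x in range((x0+19)//20*20,x1,20): cv2.line(c,((x-x0)*s,0),((x-x0)*s,6),(0,0,255),1);cv2.putText(c,str(x),((x-x0)*s+1,16),0,.35,(0,0,255),1)
    for y in range((y0+19)//20*20,y1,20): cv2.line(c,(0,(y-y0)*s),(6,(y-y0)*s),(0,0,255),1);cv2.putText(c,str(y),(8,(y-y0)*s+4),0,.35,(0,0,255),1)
    cv2.imwrite(f,c)
crop(215,170,415,350,3,"pics/board.png")
crop(235,115,345,225,5,"pics/fA.png")
crop(140,210,250,325,5,"pics/fB.png")
E
```

```text
(no output)
```

View pics/board.png

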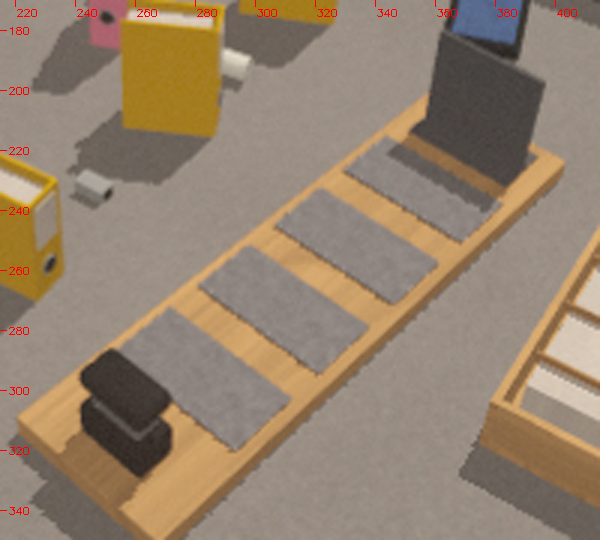

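View pics/fA.png

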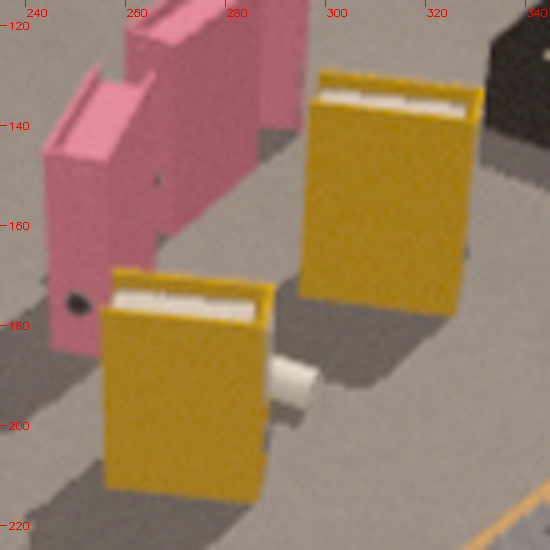

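View pics/fB.png

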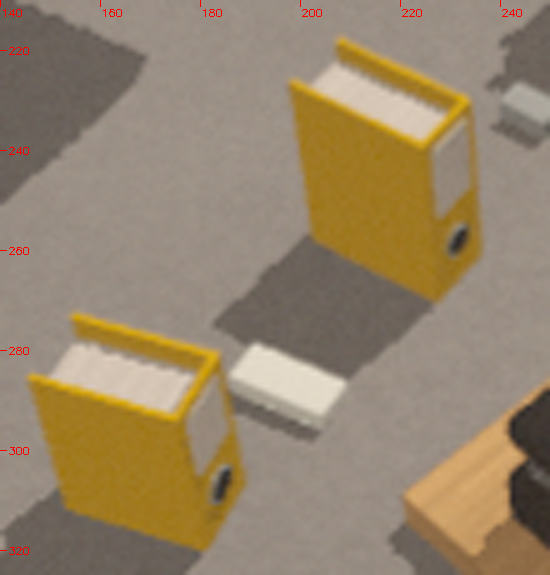

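Pads and files are clear in the crops. By apparent size, tallest to shortest, I expect (313,155), (273,193), (218,245), (168,297). I'll fit each file's pose against every listed size to confirm.

```bash
cat > h.py <<'E'
import numpy as np, cv2
from scipy.optimize import least_squares
SIZ={'c':(.095,.036,.136),'a':(.084,.036,.120),'d':(.075,.036,.104),'b':(.066,.036,.088)}
CAM={'scene':(421.540,278.199,207.187,.023467),'side':(542.515,274.972,203.909,-.194417)}
def proj(P,cam):
    T=np.linalg.inv(cam["pose"]); p=np.atleast_2d(P)@T[:3,:3].T+T[:3,3]
    s=p[:,:2]/p[:,2:]; s=s*(1+cam["k1"]*(s**2).sum(1,keepdims=True))
    return s*[cam["fx"],cam["fy"]]+[cam["cx"],cam["cy"]]
def local(q,P):
    c,s=np.cos(q[2]),np.sin(q[2]); P=np.asarray(P,float)
    return np.c_[q[0]+c*P[:,0]-s*P[:,1],q[1]+s*P[:,0]+c*P[:,1],P[:,2]]
def fit(P,uv,cam,q0):
    r=least_squares(lambda q:(proj(local(q,P),cam)-uv).ravel(),q0,loss='soft_l1')
    e=(proj(local(r.x,P),cam)-uv); return r.x,np.sqrt((e**2).mean()),e
def un(d,x0,y0,s): return (np.array(d,float)+.5)/s-.5+[x0,y0]
def corners(k,z=0):
    L,t,h=SIZ[k];return np.array([[sx*L/2,sy*t/2,zz+z] for sx,sy,zz in [(-1,-1,0),(1,-1,0),(-1,-1,h),(1,-1,h),(-1,1,h),(1,1,h),(1,1,0)]])
E
cat > m.py <<'E'
from h import *
from station import viewer
cam=viewer.read_camera("scene")
F={1:un([(300,298),(458,316),(311,98),(470,118),(319,70),(484,90)],235,115,5),
2:un([(105,489),(259,503),(104,309),(265,324),(114,268),(274,285)],235,115,5),
3:un([(312,238),(437,300),(291,83),(427,149),(340,40),(468,99),(482,256)],140,210,5),
4:un([(65,510),(205,549),(29,377),(180,416),(74,316),(217,355),(243,483)],140,210,5)}
for i,uv in F.items():
    o=[]
    for k in SIZ:
        P=corners(k)[:len(uv)]; o.append((fit(P,uv,cam,[.5,0,.6]),k))
    o.sort(key=lambda a:a[0][1]); print(i,[(k,round(r[1],2),np.round(r[0],4).tolist()) for r,k in o[:2]])
# pads: index k from stamp end; local x across, y along
pts=[];uv=[]
A={0:{(-1,1):(170,308),(1,1):(290,400),(1,-1):(236,451)},1:{(-1,1):(247,247),(1,1):(369,326),(1,-1):(319,375),(-1,-1):(198,287)},
2:{(-1,1):(319,189),(1,1):(437,262),(1,-1):(393,305),(-1,-1):(274,228)},3:{(-1,1):(388,137),(1,1):(502,203),(1,-1):(463,243),(-1,-1):(343,173)}}
for k,d in A.items():
    for (a,b),p in d.items(): pts.append([a*.06,(k-1.5)*.09+b*.03,.023]);uv.append(p)
q,r,e=fit(np.array(pts),un(uv,215,170,3),cam,[.6,0,0]); print('row',q,r,np.round(e,1).tolist())
print(local(q,[[0,(k-1.5)*.09,.023] for k in range(4)]).round(4).tolist())
print(local(q,[[0,.135+.075,.02]]))
E
python3 m.py
```

```text
1 [('c', np.float64(0.6), [0.4284, 0.3219, 0.4134]), ('a', np.float64(2.33), [0.4173, 0.34, 0.4392])]
2 [('a', np.float64(0.28), [0.431, 0.115, 0.47]), ('d', np.float64(2.27), [0.4206, 0.1295, 0.5011])]
3 [('d', np.float64(0.46), [0.4323, -0.1058, 0.0532]), ('b', np.float64(2.25), [0.426, -0.0992, 0.1482])]
4 [('b', np.float64(0.53), [0.4413, -0.2727, 0.304]), ('d', np.float64(2.93), [0.4475, -0.2761, 0.2147])]
row [ 0.64363332  0.01187586 -0.15157255] 0.5056694797854753 [[-0.2, 0.0], [0.6, 0.1], [-0.3, 0.7], [0.5, -0.7], [0.2, 0.7], [-0.1, 0.1], [-0.5, -0.3], [0.3, -0.4], [0.9, 0.4], [0.2, 0.2], [-0.3, -0.9], [-1.0, -0.4], [0.3, 0.5], [-0.5, 0.0], [-0.2, -1.0]]
[[0.6232, -0.1216, 0.023], [0.6368, -0.0326, 0.023], [0.6504, 0.0564, 0.023], [0.664, 0.1453, 0.023]]
[[0.67534182 0.21946818 0.02      ]]
```

View pics/wrist0.png

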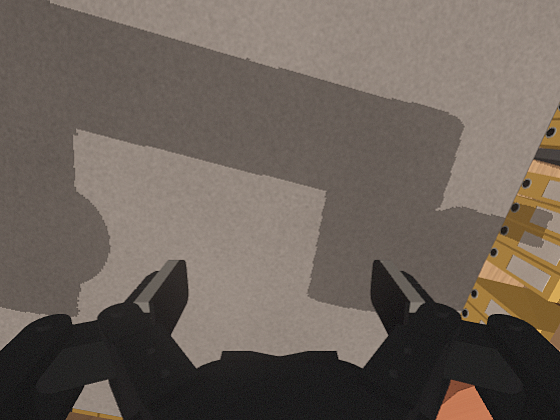

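Every fit picks one size clearly (0.3–0.6 px, against more than 2.2 px for the next best): c (313,155), a (273,193), d (218,245), b (168,297). The pink ones at (257,158), (273,135) and (292,115) are the wrong colour, so they're excluded. The wrist view shows only open fingers over bare table. The bookend is at the +y end, so the order from there is c, a, d, b. Now I'll work out the moves.

```bash
cat > go.py <<'E'
# usage: go.py x y z yaw(file x-axis)  -> row to a tool-down pose with jaws along file y
import sys; from h import *
from scipy.spatial.transform import Rotation as R
from station import manip
def row(x,y,z,yaw,s=None):
    s=s or manip.state(); R0=R.from_euler('xyz',s['orientation']); best=None
    for f in (0,np.pi):
        a=yaw+np.pi/2+f; zt=np.array([np.cos(a),np.sin(a),0]); xt=np.array([0,0,-1.]); yt=np.cross(zt,xt)
        w=(R0.inv()*R.from_matrix(np.c_[xt,yt,zt])).as_rotvec()
        if best is None or np.linalg.norm(w)<np.linalg.norm(best): best=w
    return np.r_[R0.inv().apply(np.array([x,y,z])-s['ee_pos'])/.04,best]
if __name__=="__main__":
    s=manip.state(); print('t',round(s['t'],2),'pos',s['ee_pos'].round(4),'gap',round(s['finger_gap'],4),'F',s['ft_force'].round(1),'j',s['joints'].round(2))
    a=[float(v) for v in sys.argv[1:]]
    for i in range(0,len(a),4): print(np.round(row(*a[i:i+4],s),3).tolist())
E
python3 go.py .42 -.1 .26 .0 .4284 .3219 .26 .4134
python3 - <<'E'
from go import *
s=manip.state(); print(R.from_euler('xyz',s['orientation']).as_matrix().round(2))
from station import viewer
c=viewer.read_camera("scene")
for uv in [(250,186),(269,163),(293,141)]:
    q=least_squares(lambda q:proj([q[0],q[1],0],c)[0]-uv,[.4,.1]).x; print(uv,q.round(3))
E
```

```text
t 0.2 pos [ 0.1262 -0.5094  0.231 ] gap 0.0855 F [-0.  -0.3  1.3] j [-1.47  0.29 -0.15  1.13 -0.    1.43]
[-0.719, 9.59, -8.168, 0.243, -0.001, 0.0]
[-0.711, 12.33, -18.356, -0.171, -0.001, -0.0]
[[-0.    0.97  0.24]
 [ 0.    0.24 -0.97]
 [-1.    0.   -0.  ]]
(250, 186) [0.32  0.161]
(269, 163) [0.297 0.287]
(293, 141) [0.288 0.438]
```

```bash
python3 -m handwheel '[-0.7,4,-3,-1,0,0, -0.7,4,-3,-1,0,0, -0.7,4,-3,-1,0,0, -0.7,4,-3,-1,0,0, -0.7,9.6,-8.2,-2,0,0, -0.7,9.6,-8.2,-2,0,0, -0.7,9.6,-8.2,-2,0,0, -0.7,9.6,-8.2,-2,0,0, -0.7,9.6,-8.2,-2,0,0, -0.7,9.6,-8.2,-2,0,0, -0.7,9.6,-8.2,-2,0,0, -0.7,9.6,-8.2,-2,0,0, -0.7,9.6,-8.2,-2,0,0, -0.7,9.6,-8.2,-2,0,0, -0.7,9.6,-8.2,-2,0,0, -0.7,9.6,-8.2,-2,0,0, -0.7,9.6,-8.2,-2,0,0, -0.7,9.6,-8.2,-2,0,0, -0.7,9.6,-8.2,-2,0,0, -0.7,9.6,-8.2,-2,0,0]' 0 60
python3 go.py .4284 .3219 .26 .4134
```

```text
t: 1.92
ee_pos: [0.42, -0.099, 0.2593]
orientation: [1.741, 1.571, 2.41]
ft_force: [0.2, 0.1, 0.3]
finger_gap: 0.0855
t 1.92 pos [ 0.42   -0.099   0.2593] gap 0.0855 F [0.2 0.1 0.3] j [-0.4   0.1  -0.32  1.15  0.    0.5 ]
[-0.017, 8.126, 6.688, -1.315, 0.0, -0.0]
```

```bash
python3 -m handwheel '[0,8.13,6.69,-1.315,0,0, 0,8.13,6.69,-1.315,0,0, 0,8.13,6.69,-1.315,0,0, 0,8.13,6.69,-1.315,0,0, 0,8.13,6.69,-1.315,0,0, 0,8.13,6.69,-1.315,0,0, 0,8.13,6.69,-1.315,0,0, 0,8.13,6.69,-1.315,0,0, 0,8.13,6.69,-1.315,0,0, 0,8.13,6.69,-1.315,0,0, 0,8.13,6.69,-1.315,0,0, 0,8.13,6.69,-1.315,0,0, 0,8.13,6.69,-1.315,0,0, 0,8.13,6.69,-1.315,0,0, 0,8.13,6.69,-1.315,0,0]'
python3 go.py .4284 .3219 .091 .4134
python3 - <<'E'
from station import viewer; import cv2
for n in ["wrist"]: cv2.imwrite("pics/w1.png",viewer.read_camera(n)["image"][:,:,::-1])
E
```

```text
t: 3.17
ee_pos: [0.4273, 0.3209, 0.2595]
orientation: [2.884, 1.571, -1.416]
ft_force: [0.0, -0.1, 1.0]
finger_gap: 0.0854
t 3.17 pos [0.4273 0.3209 0.2595] gap 0.0854 F [ 0.  -0.1  1. ] j [ 0.51  0.3  -0.07  1.2  -0.    0.1 ]
[4.212, -0.036, 0.012, -0.001, -0.0, -0.0]
```

View pics/w1.png

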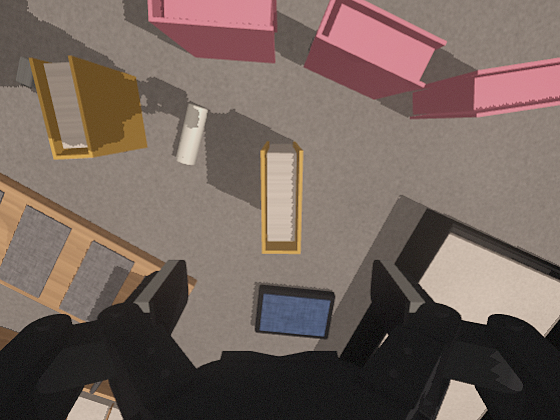

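The wrist view shows file c at (281,200), squared between the fingers, with clear space on both sides at finger height.

```bash
python3 -m handwheel '[1,0,0,0,0,0, 2,0,0,0,0,0, 2.8,0,0,0,0,0, 3.4,0,0,0,0,0, 3.8,0,0,0,0,0, 4.1,0,0,0,0,0, 4.2,0,0,0,0,0, 4.2,0,0,0,0,0]' && python3 -m handwheel '[0,0,0,0,0,0, 0,0,0,0,0,0, 0,0,0,0,0,0, 0,0,0,0,0,0, 0,0,0,0,0,0, 0,0,0,0,0,0, 0,0,0,0,0,0, 0,0,0,0,0,0, 0,0,0,0,0,0, 0,0,0,0,0,0, 0,0,0,0,0,0, 0,0,0,0,0,0]' 1 60
```

```text
t: 3.88
ee_pos: [0.4268, 0.3212, 0.0908]
orientation: [1.669, 1.569, -2.629]
ft_force: [-0.7, 0.6, -0.5]
finger_gap: 0.0855
t: 4.88
ee_pos: [0.4276, 0.3226, 0.0922]
orientation: [-1.446, 1.569, 0.541]
ft_force: [-0.7, -0.2, 5.9]
finger_gap: 0.0355
```

```bash
python3 -m handwheel '[-0.2,0,0,0,0,0, -0.6,0,0,0,0,0, -1.1,0,0,0,0,0, -1.7,0,0,0,0,0, -2.3,0,0,0,0,0, -2.9,0,0,0,0,0, -3.5,0,0,0,0,0, -3.9,0,0,0,0,0, -4.1,0,0,0,0,0, -4.2,0,0,0,0,0, -4.2,0,0,0,0,0, -4.2,0,0,0,0,0]'
python3 go.py .664 .1453 .26 -.1516 
```

```text
t: 5.88
ee_pos: [0.4266, 0.322, 0.2584]
orientation: [1.678, 1.569, -2.618]
ft_force: [0.1, -0.2, -2.8]
finger_gap: 0.0356
t 5.88 pos [0.4266 0.322  0.2584] gap 0.0356 F [ 0.1 -0.2 -2.8] j [ 0.51  0.3  -0.07  1.2  -0.    0.09]
[-0.044, -3.642, -6.439, 0.568, -0.001, -0.001]
```

```bash
python3 -m handwheel '[0,-0.2,-0.3,0.03,0,0, 0,-0.4,-0.8,0.07,0,0, 0,-0.8,-1.4,0.12,0,0, 0,-1.2,-2.1,0.18,0,0, 0,-1.6,-2.8,0.25,0,0, 0,-2,-3.5,0.31,0,0, 0,-2.4,-4.2,0.37,0,0, 0,-2.8,-4.9,0.43,0,0, 0,-3.1,-5.5,0.49,0,0, 0,-3.4,-6,0.53,0,0, 0,-3.55,-6.3,0.56,0,0, 0,-3.64,-6.44,0.568,0,0, 0,-3.64,-6.44,0.568,0,0, 0,-3.64,-6.44,0.568,0,0, 0,-3.64,-6.44,0.568,0,0]'
python3 go.py .664 .1453 .114 -.1516
python3 - <<'E'
from station import viewer; import cv2
im=viewer.read_camera("scene")["image"][:,:,::-1]; cv2.imwrite("pics/s2.png",cv2.resize(im[80:360,190:440],None,fx=2,fy=2,interpolation=2))
E
```

```text
t: 7.13
ee_pos: [0.6636, 0.1461, 0.259]
orientation: [1.583, 1.57, 3.003]
ft_force: [-0.7, -0.8, -2.4]
finger_gap: 0.0356
t 7.13 pos [0.6636 0.1461 0.259 ] gap 0.0356 F [-0.7 -0.8 -2.4] j [0.11 0.6  0.4  1.37 0.   0.26]
[3.626, -0.016, -0.018, 0.001, -0.0, -0.001]
```

View pics/s2.png

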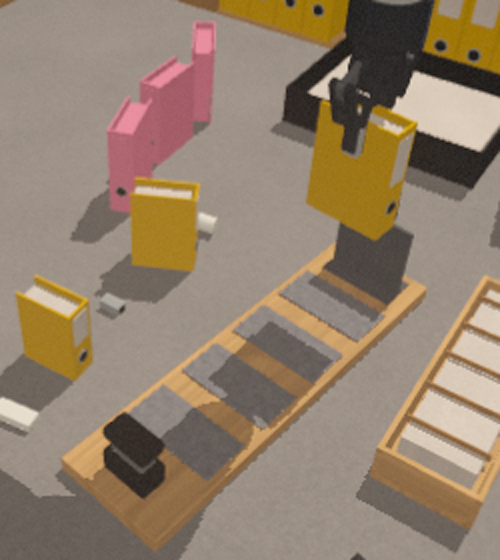

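File c hangs upright in the gripper at (360,165) in the crop, above the pad beside the bookend. Lowering it.

```bash
python3 -m handwheel '[0.3,0,0,0,0,0, 0.8,0,0,0,0,0, 1.3,0,0,0,0,0, 1.8,0,0,0,0,0, 2.3,0,0,0,0,0, 2.7,0,0,0,0,0, 3,0,0,0,0,0, 3.25,0,0,0,0,0, 3.4,0,0,0,0,0, 3.5,0,0,0,0,0, 3.55,0,0,0,0,0, 3.6,0,0,0,0,0, 3.6,0,0,0,0,0, 3.6,0,0,0,0,0]'
python3 go.py .664 .1453 .26 -.1516
```

```text
t: 8.35
ee_pos: [0.6647, 0.1455, 0.1158]
orientation: [-1.315, 1.57, 0.104]
ft_force: [-0.1, -0.4, -2.9]
finger_gap: 0.0354
t 8.35 pos [0.6647 0.1455 0.1158] gap 0.0354 F [-0.1 -0.4 -2.9] j [ 0.11  0.66  0.14  1.05 -0.    0.26]
[-3.605, 0.014, -0.006, -0.0, 0.0, 0.001]
```

```bash
python3 -m handwheel '[0.03,0,0,0,0,0, 0.03,0,0,0,0,0, 0.03,0,0,0,0,0]' ; python3 -m handwheel '[0.03,0,0,0,0,0, 0.03,0,0,0,0,0, 0.03,0,0,0,0,0]'; python3 -m handwheel '[0.03,0,0,0,0,0, 0.03,0,0,0,0,0, 0.03,0,0,0,0,0]'
```

```text
t: 8.6
ee_pos: [0.665, 0.1455, 0.1152]
orientation: [-1.278, 1.569, 0.141]
ft_force: [-2.4, 0.4, 5.8]
finger_gap: 0.0356
t: 8.85
ee_pos: [0.6651, 0.1456, 0.1152]
orientation: [-1.323, 1.568, 0.096]
ft_force: [-4.2, 0.1, 14.5]
finger_gap: 0.0356
t: 9.1
ee_pos: [0.6651, 0.1457, 0.1152]
orientation: [-1.347, 1.567, 0.072]
ft_force: [-8.2, 0.1, 23.0]
finger_gap: 0.0352
```

Contact came at the expected height (0.115). I'll take the pressure off, release and rise.

```bash
python3 -m handwheel '[-0.05,0,0,0,0,0, -0.06,0,0,0,0,0, -0.06,0,0,0,0,0]' ; python3 -m handwheel '[0,0,0,0,0,0, 0,0,0,0,0,0, 0,0,0,0,0,0, 0,0,0,0,0,0, 0,0,0,0,0,0, 0,0,0,0,0,0]' 0.1; python3 -m handwheel '[-0.5,0,0,0,0,0, -1.3,0,0,0,0,0, -2.3,0,0,0,0,0, -3,0,0,0,0,0, -3.3,0,0,0,0,0, -3.5,0,0,0,0,0, -3.6,0,0,0,0,0, -3.6,0,0,0,0,0]' 0
python3 go.py .431 .115 .26 .47
```

```text
t: 9.35
ee_pos: [0.665, 0.1455, 0.1152]
orientation: [-1.282, 1.569, 0.138]
ft_force: [-2.8, 0.2, 9.2]
finger_gap: 0.0357
t: 9.85
ee_pos: [0.6643, 0.1454, 0.1139]
orientation: [1.813, 1.571, -3.051]
ft_force: [0.6, -0.6, 0.5]
finger_gap: 0.0767
t: 10.52
ee_pos: [0.6644, 0.1454, 0.258]
orientation: [1.452, 1.571, 2.871]
ft_force: [0.2, 0.5, -0.1]
finger_gap: 0.0854
t 10.52 pos [0.6644 0.1454 0.258 ] gap 0.0854 F [ 0.2  0.5 -0.1] j [0.11 0.6  0.4  1.37 0.   0.26]
[-0.049, 5.653, -1.635, -0.622, 0.0, -0.0]
```

```bash
python3 -m handwheel '[0,5.65,-1.64,-0.62,0,0, 0,5.65,-1.64,-0.62,0,0, 0,5.65,-1.64,-0.62,0,0, 0,5.65,-1.64,-0.62,0,0, 0,5.65,-1.64,-0.62,0,0, 0,5.65,-1.64,-0.62,0,0, 0,5.65,-1.64,-0.62,0,0, 0,5.65,-1.64,-0.62,0,0, 0,5.65,-1.64,-0.62,0,0, 0,5.65,-1.64,-0.62,0,0, 0,5.65,-1.64,-0.62,0,0]'
python3 go.py .431 .115 .075 .47
python3 - <<'E'
from station import viewer; import cv2
for n in ["wrist"]: cv2.imwrite("pics/w2.png",viewer.read_camera(n)["image"][:,:,::-1])
E
```

```text
t: 11.43
ee_pos: [0.4319, 0.1148, 0.2576]
orientation: [1.153, 1.57, -3.091]
ft_force: [-0.3, -0.2, -0.7]
finger_gap: 0.0853
t 11.43 pos [0.4319 0.1148 0.2576] gap 0.0853 F [-0.3 -0.2 -0.7] j [ 0.1   0.13 -0.29  1.15  0.   -0.37]
[4.564, 0.014, 0.013, -0.002, 0.0, -0.001]
```

View pics/w2.png

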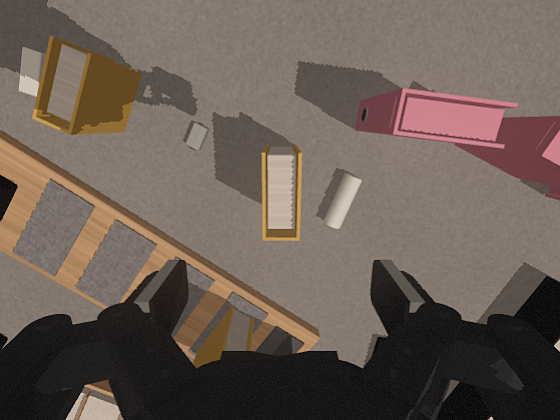

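File a sits squared between the fingers at (281,195). The pink one at (450,115) is well clear. Grasp and lift.

```bash
python3 -m handwheel '[1,0,0,0,0,0, 2,0,0,0,0,0, 2.8,0,0,0,0,0, 3.5,0,0,0,0,0, 4,0,0,0,0,0, 4.4,0,0,0,0,0, 4.56,0,0,0,0,0, 4.56,0,0,0,0,0, 4.56,0,0,0,0,0]' && python3 -m handwheel '[0,0,0,0,0,0, 0,0,0,0,0,0, 0,0,0,0,0,0, 0,0,0,0,0,0, 0,0,0,0,0,0, 0,0,0,0,0,0, 0,0,0,0,0,0, 0,0,0,0,0,0, 0,0,0,0,0,0, 0,0,0,0,0,0, 0,0,0,0,0,0, 0,0,0,0,0,0]' 1 60 && python3 -m handwheel '[-0.2,0,0,0,0,0, -0.6,0,0,0,0,0, -1.1,0,0,0,0,0, -1.7,0,0,0,0,0, -2.3,0,0,0,0,0, -2.9,0,0,0,0,0, -3.5,0,0,0,0,0, -4,0,0,0,0,0, -4.3,0,0,0,0,0, -4.5,0,0,0,0,0, -4.56,0,0,0,0,0, -4.56,0,0,0,0,0, -4.56,0,0,0,0,0]'
python3 go.py .6504 .0564 .26 -.1516 
```

```text
t: 12.23
ee_pos: [0.4315, 0.1148, 0.0759]
orientation: [1.009, 1.571, 3.048]
ft_force: [-0.0, 0.5, 0.5]
finger_gap: 0.0857
t: 13.23
ee_pos: [0.4314, 0.1151, 0.0764]
orientation: [-1.415, 1.57, 0.624]
ft_force: [-1.4, 1.8, 6.5]
finger_gap: 0.0354
t: 14.32
ee_pos: [0.4306, 0.1147, 0.2575]
orientation: [1.209, 1.57, -3.035]
ft_force: [-0.5, 0.5, -2.1]
finger_gap: 0.0353
t 14.32 pos [0.4306 0.1147 0.2575] gap 0.0353 F [-0.5  0.5 -2.1] j [ 0.1   0.13 -0.3   1.15 -0.   -0.37]
[-0.069, -4.245, -3.78, 0.62, 0.0, -0.001]
```

```bash
python3 -m handwheel '[0,-0.2,-0.2,0.03,0,0, 0,-0.5,-0.5,0.07,0,0, 0,-1,-0.9,0.13,0,0, 0,-1.5,-1.3,0.2,0,0, 0,-2,-1.75,0.28,0,0, 0,-2.5,-2.2,0.36,0,0, 0,-3,-2.65,0.44,0,0, 0,-3.4,-3,0.5,0,0, 0,-3.75,-3.35,0.56,0,0, 0,-4,-3.6,0.6,0,0, 0,-4.15,-3.7,0.61,0,0, 0,-4.24,-3.78,0.62,0,0, 0,-4.24,-3.78,0.62,0,0, 0,-4.24,-3.78,0.62,0,0]'
python3 go.py .6504 .0564 .0985 -.1516
```

```text
t: 15.48
ee_pos: [0.6504, 0.0563, 0.2572]
orientation: [1.667, 1.569, 3.086]
ft_force: [-0.5, -0.1, -1.5]
finger_gap: 0.0356
t 15.48 pos [0.6504 0.0563 0.2572] gap 0.0356 F [-0.5 -0.1 -1.5] j [-0.03  0.54  0.29  1.33  0.    0.13]
[3.968, -0.004, 0.004, -0.0, -0.0, -0.001]
```

```bash
python3 -m handwheel '[0.3,0,0,0,0,0, 0.8,0,0,0,0,0, 1.3,0,0,0,0,0, 1.8,0,0,0,0,0, 2.3,0,0,0,0,0, 2.8,0,0,0,0,0, 3.2,0,0,0,0,0, 3.5,0,0,0,0,0, 3.7,0,0,0,0,0, 3.82,0,0,0,0,0, 3.88,0,0,0,0,0, 3.92,0,0,0,0,0, 3.92,0,0,0,0,0, 3.92,0,0,0,0,0]'; python3 -m handwheel '[0.02,0,0,0,0,0, 0.03,0,0,0,0,0, 0.03,0,0,0,0,0, 0.03,0,0,0,0,0]'
```

```text
t: 16.65
ee_pos: [0.651, 0.0564, 0.102]
orientation: [-1.452, 1.57, -0.033]
ft_force: [-2.2, -0.7, -2.2]
finger_gap: 0.0352
t: 16.98
ee_pos: [0.6507, 0.0564, 0.1002]
orientation: [-1.213, 1.571, 0.206]
ft_force: [0.5, 1.3, -1.7]
finger_gap: 0.0353
```

```bash
python3 -m handwheel '[0.02,0,0,0,0,0, 0.03,0,0,0,0,0, 0.03,0,0,0,0,0]'; python3 -m handwheel '[0.01,0,0,0,0,0, 0.02,0,0,0,0,0, 0.02,0,0,0,0,0]'
```

```text
t: 17.23
ee_pos: [0.6508, 0.0564, 0.0994]
orientation: [-1.504, 1.57, -0.085]
ft_force: [-0.9, 0.2, 3.5]
finger_gap: 0.0355
t: 17.48
ee_pos: [0.6509, 0.0564, 0.0994]
orientation: [-1.486, 1.57, -0.067]
ft_force: [-3.7, 0.8, 11.1]
finger_gap: 0.0353
```

Contact. Back off slightly, release, and go to d.

```bash
python3 -m handwheel '[-0.02,0,0,0,0,0, -0.02,0,0,0,0,0]' ; python3 -m handwheel '[0,0,0,0,0,0, 0,0,0,0,0,0, 0,0,0,0,0,0, 0,0,0,0,0,0, 0,0,0,0,0,0, 0,0,0,0,0,0]' 0.1; python3 -m handwheel '[-0.5,0,0,0,0,0, -1.3,0,0,0,0,0, -2.3,0,0,0,0,0, -3,0,0,0,0,0, -3.5,0,0,0,0,0, -3.8,0,0,0,0,0, -4,0,0,0,0,0, -4,0,0,0,0,0]' 0
python3 go.py .4323 -.1058 .26 .0532
```

```text
t: 17.65
ee_pos: [0.6509, 0.0564, 0.0994]
orientation: [-1.403, 1.57, 0.016]
ft_force: [-1.9, 0.6, 6.1]
finger_gap: 0.0358
t: 18.15
ee_pos: [0.6506, 0.0564, 0.0988]
orientation: [1.584, 1.571, 3.003]
ft_force: [-0.6, 0.2, 0.2]
finger_gap: 0.0774
t: 18.82
ee_pos: [0.6514, 0.0564, 0.2605]
orientation: [-1.46, 1.568, -0.041]
ft_force: [-0.3, 0.1, -0.1]
finger_gap: 0.0851
t 18.82 pos [0.6514 0.0564 0.2605] gap 0.0851 F [-0.3  0.1 -0.1] j [-0.03  0.53  0.3   1.33 -0.    0.13]
[-0.001, 4.801, -4.836, -0.205, 0.0, 0.003]
```

```bash
python3 -m handwheel '[0,4.8,-4.84,-0.205,0,0, 0,4.8,-4.84,-0.205,0,0, 0,4.8,-4.84,-0.205,0,0, 0,4.8,-4.84,-0.205,0,0, 0,4.8,-4.84,-0.205,0,0, 0,4.8,-4.84,-0.205,0,0, 0,4.8,-4.84,-0.205,0,0, 0,4.8,-4.84,-0.205,0,0, 0,4.8,-4.84,-0.205,0,0, 0,4.8,-4.84,-0.205,0,0, 0,4.8,-4.84,-0.205,0,0, 0,4.8,-4.84,-0.205,0,0]'
python3 go.py .4323 -.1058 .059 .0532
python3 - <<'E'
from station import viewer; import cv2
for n in ["wrist"]: cv2.imwrite("pics/w3.png",viewer.read_camera(n)["image"][:,:,::-1])
E
```

```text
t: 19.82
ee_pos: [0.4322, -0.1054, 0.2585]
orientation: [0.867, 1.57, 2.492]
ft_force: [-0.0, 0.8, 0.2]
finger_gap: 0.0855
t 19.82 pos [ 0.4322 -0.1054  0.2585] gap 0.0855 F [-0.   0.8  0.2] j [-0.4   0.12 -0.3   1.15  0.   -0.46]
[4.987, -0.005, -0.012, 0.001, 0.0, -0.0]
```

View pics/w3.png

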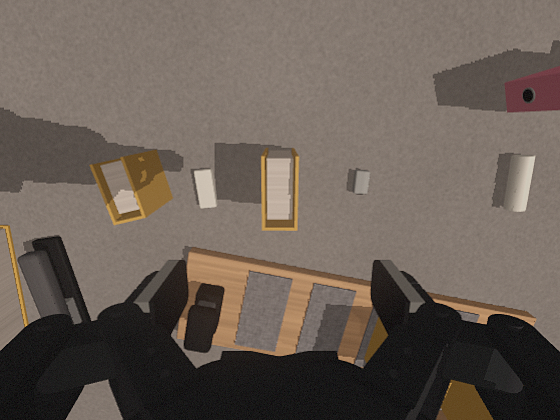

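File d is squared and centred at (280,190). Grasp and lift.

```bash
python3 -m handwheel '[1,0,0,0,0,0, 2,0,0,0,0,0, 3,0,0,0,0,0, 3.8,0,0,0,0,0, 4.4,0,0,0,0,0, 4.8,0,0,0,0,0, 5,0,0,0,0,0, 5,0,0,0,0,0, 5,0,0,0,0,0]' && python3 -m handwheel '[0,0,0,0,0,0, 0,0,0,0,0,0, 0,0,0,0,0,0, 0,0,0,0,0,0, 0,0,0,0,0,0, 0,0,0,0,0,0, 0,0,0,0,0,0, 0,0,0,0,0,0, 0,0,0,0,0,0, 0,0,0,0,0,0, 0,0,0,0,0,0, 0,0,0,0,0,0]' 1 60 && python3 -m handwheel '[-0.2,0,0,0,0,0, -0.6,0,0,0,0,0, -1.1,0,0,0,0,0, -1.7,0,0,0,0,0, -2.3,0,0,0,0,0, -2.9,0,0,0,0,0, -3.5,0,0,0,0,0, -4.1,0,0,0,0,0, -4.6,0,0,0,0,0, -4.9,0,0,0,0,0, -5,0,0,0,0,0, -5,0,0,0,0,0, -5,0,0,0,0,0]'
python3 go.py .6368 -.0326 .26 -.1516 
```

```text
t: 20.62
ee_pos: [0.432, -0.1058, 0.0592]
orientation: [0.838, 1.571, 2.462]
ft_force: [-0.7, -1.1, 0.4]
finger_gap: 0.0859
t: 21.62
ee_pos: [0.4321, -0.1062, 0.0596]
orientation: [-2.044, 1.57, -0.42]
ft_force: [-1.4, 0.3, 6.2]
finger_gap: 0.0357
t: 22.7
ee_pos: [0.4312, -0.1058, 0.2585]
orientation: [1.078, 1.57, 2.702]
ft_force: [-0.1, 0.8, -1.3]
finger_gap: 0.0352
t 22.7 pos [ 0.4312 -0.1058  0.2585] gap 0.0352 F [-0.1  0.8 -1.3] j [-0.41  0.12 -0.3   1.15  0.   -0.46]
[-0.04, -5.229, 1.555, 0.205, 0.0, -0.001]
```

```bash
python3 -m handwheel '[0,-0.2,0.06,0.01,0,0, 0,-0.6,0.2,0.02,0,0, 0,-1.2,0.36,0.05,0,0, 0,-1.8,0.54,0.07,0,0, 0,-2.4,0.72,0.09,0,0, 0,-3,0.9,0.12,0,0, 0,-3.6,1.1,0.14,0,0, 0,-4.1,1.25,0.16,0,0, 0,-4.6,1.4,0.18,0,0, 0,-4.95,1.5,0.2,0,0, 0,-5.15,1.55,0.205,0,0, 0,-5.23,1.555,0.205,0,0, 0,-5.23,1.555,0.205,0,0, 0,-5.23,1.555,0.205,0,0]'
python3 go.py .6368 -.0326 .083 -.1516
```

```text
t: 23.87
ee_pos: [0.6367, -0.0326, 0.258]
orientation: [1.607, 1.569, 3.026]
ft_force: [0.0, 0.7, -1.8]
finger_gap: 0.0353
t 23.87 pos [ 0.6367 -0.0326  0.258 ] gap 0.0353 F [ 0.   0.7 -1.8] j [-0.17  0.5   0.24  1.31 -0.   -0.01]
[4.376, -0.008, 0.001, -0.0, -0.0, -0.002]
```

```bash
python3 -m handwheel '[0.3,0,0,0,0,0, 0.8,0,0,0,0,0, 1.3,0,0,0,0,0, 1.9,0,0,0,0,0, 2.5,0,0,0,0,0, 3.1,0,0,0,0,0, 3.6,0,0,0,0,0, 3.95,0,0,0,0,0, 4.15,0,0,0,0,0, 4.28,0,0,0,0,0, 4.35,0,0,0,0,0, 4.37,0,0,0,0,0, 4.37,0,0,0,0,0, 4.37,0,0,0,0,0]'; python3 -m handwheel '[0.01,0,0,0,0,0, 0.02,0,0,0,0,0, 0.02,0,0,0,0,0]';  python3 -m handwheel '[0.01,0,0,0,0,0, 0.02,0,0,0,0,0, 0.02,0,0,0,0,0]'
```

```text
t: 25.03
ee_pos: [0.6377, -0.0328, 0.085]
orientation: [-1.579, 1.569, -0.16]
ft_force: [-0.2, 0.7, -1.2]
finger_gap: 0.0357
t: 25.28
ee_pos: [0.6373, -0.0327, 0.0835]
orientation: [-1.609, 1.57, -0.19]
ft_force: [0.2, 0.6, -0.8]
finger_gap: 0.0354
t: 25.53
ee_pos: [0.6372, -0.0327, 0.0827]
orientation: [-1.613, 1.571, -0.194]
ft_force: [-1.8, 0.7, 1.2]
finger_gap: 0.0357
```

Contact just made. Release and go to b.

```bash
python3 -m handwheel '[0,0,0,0,0,0, 0,0,0,0,0,0, 0,0,0,0,0,0, 0,0,0,0,0,0, 0,0,0,0,0,0, 0,0,0,0,0,0]' 0.1; python3 -m handwheel '[-0.5,0,0,0,0,0, -1.3,0,0,0,0,0, -2.3,0,0,0,0,0, -3.2,0,0,0,0,0, -3.8,0,0,0,0,0, -4.2,0,0,0,0,0, -4.4,0,0,0,0,0, -4.4,0,0,0,0,0]' 0
python3 go.py .4413 -.2727 .26 .304
```

```text
t: 26.03
ee_pos: [0.6372, -0.0327, 0.0825]
orientation: [-1.586, 1.571, -0.167]
ft_force: [-0.9, -1.0, 0.2]
finger_gap: 0.0771
t: 26.7
ee_pos: [0.638, -0.0328, 0.2602]
orientation: [-1.572, 1.568, -0.153]
ft_force: [0.0, -0.1, 0.3]
finger_gap: 0.0854
t 26.7 pos [ 0.638  -0.0328  0.2602] gap 0.0854 F [ 0.  -0.1  0.3] j [-0.17  0.5   0.24  1.31  0.   -0.01]
[-0.007, 3.955, -6.671, -0.456, -0.001, 0.003]
```

```bash
python3 -m handwheel '[0,3.96,-6.67,-0.456,0,0, 0,3.96,-6.67,-0.456,0,0, 0,3.96,-6.67,-0.456,0,0, 0,3.96,-6.67,-0.456,0,0, 0,3.96,-6.67,-0.456,0,0, 0,3.96,-6.67,-0.456,0,0, 0,3.96,-6.67,-0.456,0,0, 0,3.96,-6.67,-0.456,0,0, 0,3.96,-6.67,-0.456,0,0, 0,3.96,-6.67,-0.456,0,0, 0,3.96,-6.67,-0.456,0,0, 0,3.96,-6.67,-0.456,0,0, 0,3.96,-6.67,-0.456,0,0]'
python3 go.py .4413 -.2727 .045 .304
python3 - <<'E'
from station import viewer; import cv2
for n in ["wrist"]: cv2.imwrite("pics/w4.png",viewer.read_camera(n)["image"][:,:,::-1])
E
```

```text
t: 27.78
ee_pos: [0.4408, -0.2715, 0.2581]
orientation: [0.348, 1.57, 2.224]
ft_force: [-0.1, -0.9, -0.5]
finger_gap: 0.0852
t 27.78 pos [ 0.4408 -0.2715  0.2581] gap 0.0852 F [-0.1 -0.9 -0.5] j [-0.69  0.26 -0.12  1.19  0.   -1.  ]
[5.326, -0.005, -0.035, 0.002, 0.001, -0.0]
```

View pics/w4.png

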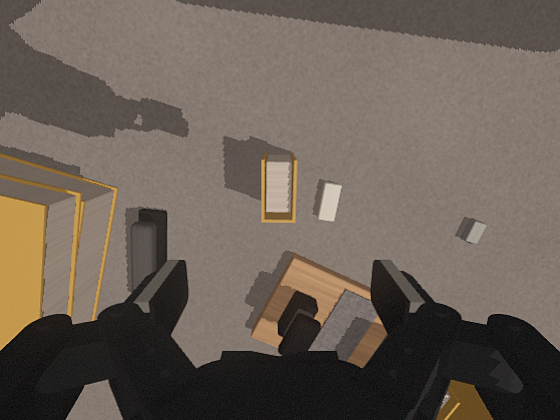

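File b is centred at (279,188). The white eraser at (328,200) is low enough for the fingers to pass over it.

```bash
python3 -m handwheel '[1,0,0,0,0,0, 2,0,0,0,0,0, 3,0,-0.03,0,0,0, 4,0,-0.03,0,0,0, 4.6,0,-0.03,0,0,0, 5,0,-0.03,0,0,0, 5.3,0,-0.03,0,0,0, 5.3,0,-0.03,0,0,0, 5.3,0,-0.03,0,0,0]' && python3 -m handwheel '[0,0,0,0,0,0, 0,0,0,0,0,0, 0,0,0,0,0,0, 0,0,0,0,0,0, 0,0,0,0,0,0, 0,0,0,0,0,0, 0,0,0,0,0,0, 0,0,0,0,0,0, 0,0,0,0,0,0, 0,0,0,0,0,0, 0,0,0,0,0,0, 0,0,0,0,0,0]' 1 60 && python3 -m handwheel '[-0.2,0,0,0,0,0, -0.6,0,0,0,0,0, -1.1,0,0,0,0,0, -1.7,0,0,0,0,0, -2.3,0,0,0,0,0, -2.9,0,0,0,0,0, -3.5,0,0,0,0,0, -4.1,0,0,0,0,0, -4.6,0,0,0,0,0, -4.9,0,0,0,0,0, -5.1,0,0,0,0,0, -5.2,0,0,0,0,0, -5.3,0,0,0,0,0, -5.3,0,0,0,0,0]'
python3 go.py .6232 -.1216 .26 -.1516 
```

```text
t: 28.58
ee_pos: [0.4407, -0.273, 0.0462]
orientation: [0.56, 1.57, 2.436]
ft_force: [0.4, -0.5, 0.9]
finger_gap: 0.0855
t: 29.58
ee_pos: [0.441, -0.2739, 0.0471]
orientation: [-2.368, 1.57, -0.493]
ft_force: [0.1, 2.0, 6.7]
finger_gap: 0.0352
t: 30.75
ee_pos: [0.4405, -0.2736, 0.2585]
orientation: [0.629, 1.57, 2.504]
ft_force: [0.5, 0.0, -1.1]
finger_gap: 0.0355
t 30.75 pos [ 0.4405 -0.2736  0.2585] gap 0.0355 F [ 0.5  0.  -1.1] j [-0.7   0.26 -0.12  1.19 -0.   -1.  ]
[-0.037, -5.496, 2.257, 0.456, 0.0, -0.0]
```

```bash
python3 -m handwheel '[0,-0.2,0.08,0.02,0,0, 0,-0.6,0.25,0.05,0,0, 0,-1.2,0.5,0.1,0,0, 0,-1.8,0.75,0.15,0,0, 0,-2.4,1,0.2,0,0, 0,-3,1.25,0.25,0,0, 0,-3.6,1.5,0.3,0,0, 0,-4.2,1.75,0.35,0,0, 0,-4.7,1.95,0.39,0,0, 0,-5.1,2.1,0.42,0,0, 0,-5.4,2.2,0.45,0,0, 0,-5.5,2.26,0.456,0,0, 0,-5.5,2.26,0.456,0,0, 0,-5.5,2.26,0.456,0,0]'
python3 go.py .6232 -.1216 .07 -.1516
```

```text
t: 31.92
ee_pos: [0.6228, -0.1216, 0.2577]
orientation: [1.594, 1.569, 3.014]
ft_force: [0.5, -0.4, -2.4]
finger_gap: 0.0355
t 31.92 pos [ 0.6228 -0.1216  0.2577] gap 0.0355 F [ 0.5 -0.4 -2.4] j [-0.31  0.5   0.23  1.3  -0.   -0.16]
[4.694, -0.017, 0.002, 0.001, -0.0, -0.002]
```

To clear the desk stamp, I'll open only part-way (0.4) when releasing b.

```bash
python3 -m handwheel '[0.3,0,0,0,0,0, 0.8,0,0,0,0,0, 1.3,0,0,0,0,0, 1.9,0,0,0,0,0, 2.5,0,0,0,0,0, 3.1,0,0,0,0,0, 3.7,0,0,0,0,0, 4.1,0,0,0,0,0, 4.35,0,0,0,0,0, 4.5,0,0,0,0,0, 4.6,0,0,0,0,0, 4.66,0,0,0,0,0, 4.66,0,0,0,0,0, 4.66,0,0,0,0,0]'; python3 -m handwheel '[0.01,0,0,0,0,0, 0.02,0,0,0,0,0, 0.02,0,0,0,0,0]';  python3 -m handwheel '[0.01,0,0,0,0,0, 0.02,0,0,0,0,0, 0.02,0,0,0,0,0]'
```

```text
t: 33.08
ee_pos: [0.6239, -0.1217, 0.073]
orientation: [-1.748, 1.57, -0.329]
ft_force: [-0.1, 1.3, -0.7]
finger_gap: 0.0352
t: 33.33
ee_pos: [0.6236, -0.1215, 0.0716]
orientation: [-1.768, 1.57, -0.349]
ft_force: [-0.2, -0.3, -0.8]
finger_gap: 0.0355
t: 33.58
ee_pos: [0.6234, -0.1215, 0.0704]
orientation: [1.883, 1.571, -2.981]
ft_force: [-0.4, 0.7, -1.0]
finger_gap: 0.0354
```

```bash
python3 -m handwheel '[0.01,0,0,0,0,0, 0.02,0,0,0,0,0, 0.02,0,0,0,0,0]';  python3 -m handwheel '[0.01,0,0,0,0,0, 0.01,0,0,0,0,0]'
```

```text
t: 33.83
ee_pos: [0.6235, -0.1215, 0.0702]
orientation: [-1.711, 1.57, -0.292]
ft_force: [-0.3, 1.5, 4.8]
finger_gap: 0.0354
t: 34.0
ee_pos: [0.6235, -0.1215, 0.0702]
orientation: [-1.753, 1.57, -0.334]
ft_force: [-2.3, 1.2, 8.7]
finger_gap: 0.0352
```

```bash
python3 -m handwheel '[-0.02,0,0,0,0,0, -0.02,0,0,0,0,0]' ; python3 -m handwheel '[0,0,0,0,0,0, 0,0,0,0,0,0, 0,0,0,0,0,0, 0,0,0,0,0,0, 0,0,0,0,0,0, 0,0,0,0,0,0]' 0.4; python3 -m handwheel '[-0.3,0,0,0,0,0, -0.9,0,0,0,0,0, -1.7,0,0,0,0,0, -2.6,0,0,0,0,0, -3.5,0,0,0,0,0, -4.2,0,0,0,0,0, -4.6,0,0,0,0,0, -4.8,0,0,0,0,0, -4.8,0,0,0,0,0]'; python3 go.py .4 -.2 .35 0
```

```text
t: 34.17
ee_pos: [0.6235, -0.1215, 0.0702]
orientation: [-1.708, 1.57, -0.289]
ft_force: [0.8, 0.0, 2.1]
finger_gap: 0.0352
t: 34.67
ee_pos: [0.6234, -0.1215, 0.0701]
orientation: [1.315, 1.571, 2.734]
ft_force: [0.3, 0.2, 0.4]
finger_gap: 0.0513
t: 35.42
ee_pos: [0.6242, -0.1218, 0.2638]
orientation: [-1.727, 1.568, -0.308]
ft_force: [0.4, 0.2, -0.4]
finger_gap: 0.0512
t 35.42 pos [ 0.6242 -0.1218  0.2638] gap 0.0512 F [ 0.4  0.2 -0.4] j [-0.31  0.5   0.24  1.31 -0.   -0.16]
[-2.169, 5.239, -2.782, -0.152, -0.001, 0.003]
```

Now I'll move clear and check the outcome.

```bash
python3 -m handwheel '[-1,1,0,0,0,0, -2,4,0,0,0,0, -2,6,0,0,0,0, -2,6,0,0,0,0, -2,6,0,0,0,0, -2,6,0,0,0,0, -2,6,0,0,0,0, -2,6,0,0,0,0, -2,6,0,0,0,0, -2,6,0,0,0,0]' 
python3 - <<'E'
from station import viewer; import cv2
im=viewer.read_camera("scene")["image"][:,:,::-1]; cv2.imwrite("pics/s5.png",cv2.resize(im[135:345,215:415],None,fx=2.85,fy=2.85,interpolation=2))
E
```

```text
t: 36.25
ee_pos: [0.387, -0.0854, 0.3411]
orientation: [1.233, 1.57, 2.652]
ft_force: [-0.0, 0.3, -1.3]
finger_gap: 0.0512
```

View pics/s5.png

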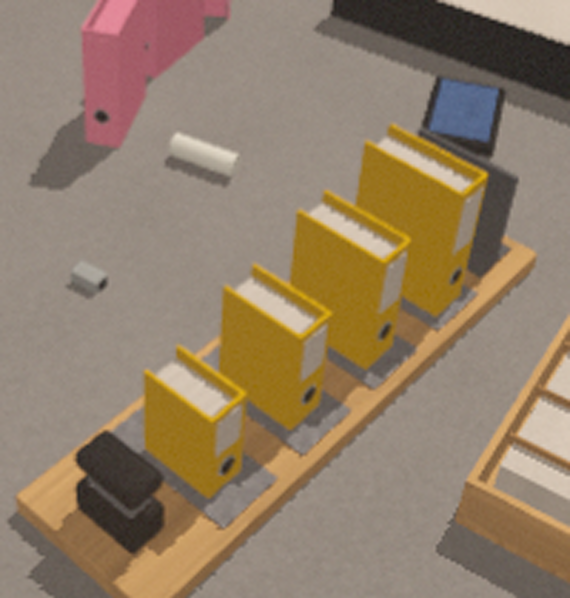

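All four stand upright on their pads in descending height from the bookend (crop: c (420,225), a (350,280), d (275,345), b (195,420)). The pink ones are untouched. A quick numeric check next.

```bash
python3 - <<'E'
from h import *
from station import viewer
cam=viewer.read_camera("scene")
D={'c':({1:(437,318),2:(363,142),3:(469,194),4:(391,128),5:(486,181)},3),'a':({1:(373,370),2:(296,213),3:(388,258),4:(328,195),5:(409,239)},2),
'd':({0:(221,371),1:(291,429),2:(223,290),3:(311,333),4:(256,267),5:(329,312)},1),'b':({0:(146,449),1:(210,496),2:(145,374),3:(219,414),4:(181,350),5:(245,393),6:(243,480)},0)}
row=[.64363,.01188,-.15157]
for k,(d,i) in D.items():
    q,r,_=fit(corners(k,.023)[list(d)],un(list(d.values()),215,135,2.85),cam,[.65,0,-.15])
    t=local(row,[[0,(i-1.5)*.09,.023]])[0]; e=q[:2]-t[:2]; c,s=np.cos(row[2]),np.sin(row[2])
    print(k,'rms px',round(r,2),'err mm pad x,y',(1e3*np.array([c*e[0]+s*e[1],-s*e[0]+c*e[1]])).round(1),'yaw deg',round(np.degrees(q[2]-row[2]),1))
E
```

```text
c rms px 1.06 err mm pad x,y [ 3.7 -2.1] yaw deg 0.9
a rms px 1.13 err mm pad x,y [1.7 0.3] yaw deg 3.0
d rms px 1.43 err mm pad x,y [0.6 1.6] yaw deg 1.2
b rms px 1.51 err mm pad x,y [3.3 0.4] yaw deg 1.0
```

Errors are at the level of my pixel reading (rms above 1 px), but a's 3° yaw deserves a better look. I'll turn the wrist so its camera sees the row from above.

```bash
python3 -m handwheel '[0,-1,0,-1.5,0,0, 0,-1,0,-1.5,0,0, 0,-1,0,-1.5,0,0, 0,-1,0,-1.5,0,0, 0,-1,0,-1.5,0,0, 0,-1,0,-1.5,0,0, 0,-1,0,-1.5,0,0, 0,-1,0,-1.5,0,0, 0,-1,0,-1.5,0,0, 0,-1,0,-1.5,0,0, 0,-1,0,-1.5,0,0, 0,-1,0,-1.5,0,0, 0,-1,0,-1.5,0,0, 0,-1,0,-1.5,0,0]'
python3 -m handwheel '[0,2,2.5,-1.4,0,0, 0,2,2.5,-1.4,0,0, 0,2,2.5,-1.4,0,0, 0,2,2.5,-1.4,0,0, 0,2,2.5,-1.4,0,0, 0,2,2.5,-1.4,0,0, 0,2,2.5,-1.4,0,0, 0,2,2.5,-1.4,0,0, 0,2,2.5,-1.4,0,0, 0,2,2.5,-1.4,0,0, 0,2,2.5,-1.4,0,0, 0,2,2.5,-1.4,0,0, 0,2,2.5,-1.4,0,0, 0,2,2.5,-1.4,0,0]'
python3 - <<'E'
from station import viewer; import cv2
c=viewer.read_camera("wrist"); print(c["pose"].round(3)); cv2.imwrite("pics/w6.png",c["image"][:,:,::-1])
import pickle; pickle.dump(c,open("w6.pkl","wb"))
E
```

```text
t: 37.52
ee_pos: [0.4262, -0.0913, 0.3414]
orientation: [-0.193, 1.57, 2.722]
ft_force: [-1.5, 0.1, 0.2]
finger_gap: 0.0513
t: 38.68
ee_pos: [0.3378, -0.0889, 0.3419]
orientation: [-0.029, 1.534, -2.037]
ft_force: [0.7, 0.2, 0.2]
finger_gap: 0.0512
[[-0.424 -0.867 -0.263  0.404]
 [-0.905  0.417  0.083 -0.113]
 [ 0.038  0.273 -0.961  0.486]
 [ 0.     0.     0.     1.   ]]
```

View pics/w6.png

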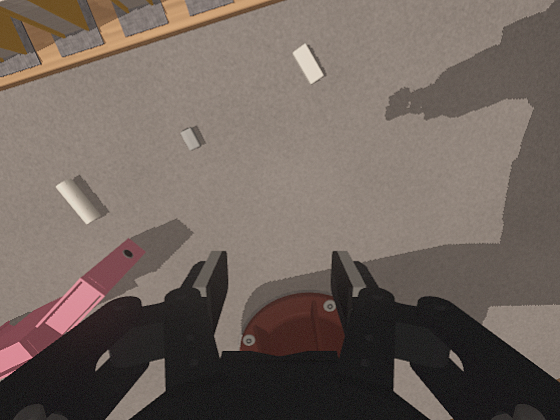

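The row is only partly in view at the top left because the shift went the wrong way. Correcting.

```bash
python3 go.py .53 .0 .32 -.1516
```

```text
t 38.73 pos [ 0.3376 -0.0894  0.342 ] gap 0.051 F [0.5 0.4 0.1] j [-0.43 -0.09 -0.3   1.37 -0.04 -3.14]
[0.395, 3.41, -4.08, -0.286, 0.037, 0.006]
```

```bash
python3 -m handwheel '[0.4,3.4,-4.1,0,0.03,0, 0.4,3.4,-4.1,0,0.03,0, 0.4,3.4,-4.1,0,0.03,0, 0.4,3.4,-4.1,0,0.03,0, 0.4,3.4,-4.1,0,0.03,0, 0.4,3.4,-4.1,-0.1,0.03,0, 0.4,3.4,-4.1,-0.2,0.037,0, 0.4,3.4,-4.1,-0.286,0.037,0, 0.4,3.4,-4.1,-0.286,0.037,0, 0.4,3.4,-4.1,-0.286,0.037,0, 0.4,3.4,-4.1,-0.286,0.037,0]'
python3 - <<'E'
from station import viewer; import cv2
c=viewer.read_camera("wrist"); print(c["pose"].round(3)); cv2.imwrite("pics/w7.png",cv2.resize(c["image"][:320,:,::-1],None,fx=1.42,fy=1.42,interpolation=2))
E
```

```text
t: 39.65
ee_pos: [0.5295, -0.0002, 0.3198]
orientation: [-1.614, 1.565, 2.943]
ft_force: [0.1, -1.0, -0.1]
finger_gap: 0.051
[[-0.155 -0.949 -0.275  0.6  ]
 [-0.988  0.149  0.043 -0.01 ]
 [ 0.     0.278 -0.961  0.463]
 [ 0.     0.     0.     1.   ]]
```

View pics/w7.png

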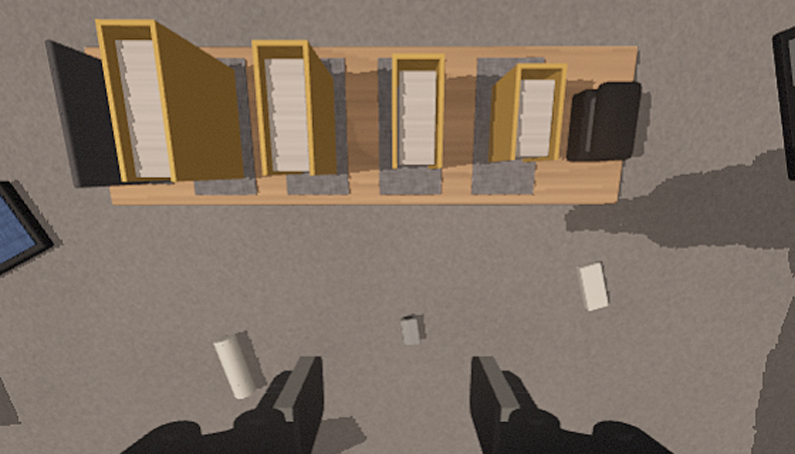

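The overhead wrist view shows all four files standing square on their pads, in order: c (140,100) at the bookend, a (285,108), d (417,112), b (540,112). I'll fit this view too.

```bash
python3 - <<'E'
from h import *
from station import viewer
cam=viewer.read_camera("wrist"); S=1.42
D={'c':[(97,22),(156,20),(175,181),(122,182)],'a':[(252,42),(307,41),(313,174),(262,175)],'d':[(391,56),(444,55),(443,168),(392,168)],'b':[(515,66),(567,65),(559,160),(513,160)]}
pp=[];uv=[]
for i,l in {0:[(1,1,477,58),(-1,-1,534,195),(-1,1,472,194)],1:[(1,1,380,58),(-1,-1,441,194),(-1,1,380,194)],2:[(1,-1,346,58),(-1,-1,349,194),(-1,1,287,194)],3:[(1,-1,246,59),(-1,-1,257,194),(-1,1,194,194)]}.items():
    for a,b,u,v in l: pp.append([a*.06,(i-1.5)*.09+b*.03,.023]); uv.append((u,v))
row,r,_=fit(np.array(pp),un(uv,0,0,S),cam,[.64,.01,-.15]); print('row',row.round(4),r)
for k,i in zip('cadb',(3,2,1,0)):
    L,t,h=SIZ[k]; P=np.array([[sx*L/2,sy*t/2,h+.023] for sx,sy in [(1,1),(1,-1),(-1,-1),(-1,1)]])
    q,r,_=fit(P,un(D[k],0,0,S),cam,[.65,0,-.15])
    t=local(row,[[0,(i-1.5)*.09,.023]])[0]; e=q[:2]-t[:2]; c,s=np.cos(row[2]),np.sin(row[2])
    print(k,'rms px',round(r,2),'err mm',(1e3*np.array([c*e[0]+s*e[1],-s*e[0]+c*e[1]])).round(1),'yaw',round(np.degrees(q[2]-row[2]),1))
E
```

```text
row [ 0.643   0.0144 -0.1569] 0.5140561652458957
c rms px 0.66 err mm [ 1.9 -0.6] yaw -0.6
a rms px 0.48 err mm [0.8 0.2] yaw -0.1
d rms px 0.51 err mm [ 1.  -1.1] yaw 0.8
b rms px 0.58 err mm [ 2.7 -2.1] yaw 1.7
```

All within about 3 mm and 2°. Handing in.

```bash
python3 -c "
from station import manip
print(manip.sign_off()); print(manip.state()['t'])"
```

```text
the job is handed in; nothing more can be done
None
the job is handed in; nothing more can be done
```

The four yellow files are lined up on the board: c next to the bookend, then a, d and b. Each stands upright on its own pad. I handed the job in at about 40 s of robot time, well under the 125 s limit. No file was knocked over, and the pink look-alikes were left alone.

- **Final overhead check (wrist camera):** each file is within about 3 mm of its pad's centre and 2° of square. The largest errors are b, at 2.7 mm and −2.1 mm along the pad's two axes with 1.7° of turn, and c, 1.9 mm off.
- **Disagreement:** an earlier check from the scene camera, read from a blurrier crop, gave up to about 4 mm (c) and 3° (a). The sharper overhead view put a at 0.8 mm and −0.1°, so I made no corrections.
- **Forces:** the hardest press I saw was about 24 N, while setting c down. That was within the limits. The other files were set down with about 11 N or less.
- **After release:** the last pictures show the files standing with the gripper well clear. The hand-in gives no verdict, so I have no confirmation beyond these checks.

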